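Reload a water filter and hold its bayonet collar home

TASK

Reload the washer's water filter on the worktop: stand the new white cartridge squarely in the bore of the filter housing, slip the steel screen disc over its spigot and down into the neck, then fit the knurled collar over the neck. Its keyways are out of sight, so turn it on the pins until it drops over them, then press it fully home against the spring and finish while still holding it pressed down there, so that I can fold the locking clip over; leave everything else on the worktop alone.

Things in the scene. Friction and masses are not known exactly. Their poses are not given: they have to be found in the camera images.
- housing: filter housing, fixed: round stainless bowl 84 mm across on a 110 mm square foot; two brass pipe stubs along its y axis, reaching 73 mm out, 48 mm up; drain cock on the -x side, folded-down clip on the +x side. Above its flat shoulder (81 mm over the worktop) rises a bare steel neck with an upright bore. Origin: centre of the underside, z up along the bore
- rim (a point): centre of the neck's rim, the bore's mouth, 115 mm above the worktop, axes as the housing's. Neck 45 mm outside, its top 7 mm tapering to 41 mm; bore 38 mm
- pins (a point): on the bore's axis, level with the tops of the pins, 12 mm below the rim. Four pins, 6 mm wide and 5 mm high, stand out of the neck 90 deg apart to a radius of 28 mm; the angle at which they stand to the housing's axes differs each time and is not given
- seat (a point): on the bore's axis, 84 mm below the rim: top of the sprung seat inside the bore, unloaded. The seat bears 5 N before it gives, then 0.7 N more per mm, for up to 12 mm
- cartridge: new filter cartridge, standing: white pleated cylinder 33 mm across, 75 mm tall, chamfered foot, with a white spigot 10 mm across and 36 mm tall on top to hold it by (111 mm in all); about 120 g. Origin: centre of its underside, z up. Standing on the seat, the body's top is 9 mm below the rim, the spigot's tip 27 mm above it; all 6 mm lower when the collar is home
- disc: screen disc, lying hub up: steel plate 34 mm across, 15 mm thick, lower edge chamfered; on it a tubular hub 19 mm across, 20 mm tall, to hold it by (35 mm in all); a 15 mm hole through both takes the spigot; 50 g. Origin: centre of its underside, z up. On the seated cartridge its underside is 9 mm below the rim, its plate's top 6 mm above; 6 mm lower when the collar is home
- collar: knurled aluminium bayonet collar, right way up: grip 67 mm across on a plain foot ring 76 mm across, 5 mm thick (fingertips can push on it); 36 mm tall, open below; on top a 6 mm inward flange with a 28 mm hole; bore 48 mm with four full-length keyways 12 mm wide, 90 deg apart, hidden inside, at an angle not given; 120 g. Origin: centre of its lower edge, z up
- flange (a point): on the collar's axis, underside of its flange, 30 mm above its lower edge. It is 18 mm above the rim while the collar rests on the pins. Turned either way (a quarter turn at most, keyways pass the pins within about 5 deg) the collar can drop: at 6 mm the flange meets the disc, then the spring gives until the flange lies on the rim (home). Holding it there takes about 7 N; let go, it rises
- spent: bystander: the spent cartridge, fat and brown with grey ends, 45 mm across, 118 mm long, lying in a white tray (150 x 110 x 28 mm); leave alone. Origin under its middle
- detergent: bystander: white detergent bottle, 84 mm across, 240 mm tall, origin centre of underside
- softener: bystander: grey softener bottle, 68 mm across, 190 mm tall, origin centre of underside
- scoop_cup: bystander: white measuring cup, 72 mm across, 70 mm tall, origin centre of underside
- spanner: bystander: steel spanner 200 mm long lying along its x axis
- brush: bystander: brush 220 mm long lying along its x axis
- oring: bystander: flat grey rubber ring 60 mm across, 5 mm thick, lying on the worktop
Things that resemble listed ones, but are neither listed nor needed, are in the scene too. Leave any blue or pink look-alike of the cartridge alone.

How it is judged:
By the outcome, as a careful person would: the job done as asked, in the order asked, and still so for the second after the job is handed in, while the arm keeps its last pose, push and grip.
It also fails if it takes over 72 s, if anything falls off the work surface, if the arm or the gripper's body presses on something with over 40 N, if the wrist force passes 120 N, or if a joint passes its speed limit or range.

ROBOT

A 6-joint arm with a two-finger parallel gripper is mounted at the origin on the work surface. World frame = base frame: x ahead of the robot, y to its left, z up, the work surface at z = 0. Lengths are in mm, angles in rad, forces in N, time in s.
With the tool pointing down it reaches from about 300 to 775 mm from the base axis. Payload 14.6 kg.
Tool frame: the origin (TCP) lies on the centre line of the jaws, within the pads' length; the fingertips stand 8 mm ahead of it and the grasp point (between the pads) lies 11 mm behind it; z points along the fingers, y is the direction in which the jaws open and shut (so a half turn about z gives the same grasp; the last joint's range is limited). The gripper opens to 94 mm and grips with 3 to 60 N. Pads are 16 mm wide; open, the fingers measure 119 mm over their backs; the gripper's body (75 mm by 177 mm) begins 78 mm behind the grasp point.
Start: joints at [-1.174, 0.3, 1.521, -0, 1.321, -0.067], TCP at [246.034, -491.891, 213.446] pointing down, gripper open.
Joint ranges: [-3.03, 3.03], [-0.79, 2.21], [0.23, 2.52], [-1.04, 4.18], [0, 3.07], [-2.55, 2.55]. Speed limits (rad/s): [2.22, 2.22, 2.57, 3.14, 3.14, 3.14].

INTERFACE

Orientations are given as [roll, pitch, yaw] about the fixed x, y, z axes, in that order (R = Rz(yaw) Ry(pitch) Rx(roll)).
In Python, from cell import read_state, cams, manip gives the robot as it stands.
- The arm moves only by the shell command python3 -m handwheel 'ROWS' [OPENING] [FORCE]. ROWS is JSON, a list of rows, each a list of 4 numbers: the shift along the tool's x, y, z in m, then the turn about the tool's z in degrees. In form: [[dx, dy, dz, turn], ...]. A call has 1 to 5 rows; each row is the pose to reach, as a shift and turn from the pose measured when the call began, along the tool's axes at that moment; what a row does not reach only later rows make up. A row lasts 1/8 s, in which the tool goes at most 62.5 mm and 10.7 degrees, less where a joint would pass 70% of its speed; a pose out of reach is approached as far as the arm can. A call with a gripper value outside its range is refused whole. OPENING is the closure, from 0 (fully open) to 1 (shut), set as the call begins (- or left out, the last holds). The fingers move at their own pace and stop on an object; FORCE is the grip in N (left out, the last holds). Time passes only in rows, so rows that repeat a pose let the fingers close. It gives the time, the measured TCP pose, the force and the opening at its end, in the units of the state.
- read_state(): the state, without advancing time (a new reading comes with each control period).
- cams.camera(name): name is "side" or "top" or "wrist"; returns the picture (480x640x3 uint8, red, green, blue); there is no depth.
- cams.get_calibration(name): a dict with "vertical_fov" (degrees; the focal length in pixels is half the picture's height over the tangent of half this angle, whatever the lens; pixels are square), "cx", "cy" (the principal point, pixels), "R" (3x3) and "t" (3): a world point X has camera coordinates R X + t. Camera axes: x right, y down, z forward; pixel columns grow to the right and rows downward; lengths in mm; the calibration is good to about 2 mm. A picture is of the moment at which its call begins: read the wrist's pose just before it. get_calibration takes no time and is no camera call; for the wrist camera it gives the pose at the moment of the call.
- manip.sign_off(): hands the job in, once; it reports no verdict.
The state is a dict: "clock": time; "joints": joint angles; "qd": joint speeds; "effort": joint torques, N m; "eef_pos": TCP position; "eef_rot": TCP orientation; "wrist_force": force on the tool from outside, world axes, zero at the start; "moment": the same for the moment, N m; "finger_gap": finger opening in mm.
Only numpy, scipy, OpenCV 4.12 (cv2) and the standard library are available. Lean on these libraries where they do the work, as an engineer would, in place of code of your own. Each camera call takes 0.05 s, during which the arm holds its last target. There are 200 camera calls.

## Working session

There is one attempt and no reset: what is moved stays moved. The work goes in short steps, Python scripts to look and compute and a shell command to move; the robot and the scene stay as the last step left them, time stands still between calls to the robot, and variables do not carry over. Pictures are saved under pics/ and viewed, about 8 in all and at most 12, crops included, and the job is handed in when it is done.

```bash
ls; mkdir -p pics
cat > h.py <<'E'
import numpy as np, cv2
from cell import read_state, cams, manip
from scipy.spatial.transform import Rotation as Ro
def K(c):
    f=240/np.tan(np.radians(c["vertical_fov"])/2); return f,c["cx"],c["cy"]
def ray(c,u,v):
    f,cx,cy=K(c);R=np.array(c["R"]);t=np.array(c["t"])
    o=-R.T@t; d=R.T@np.array([(u-cx)/f,(v-cy)/f,1]); return o,d/np.linalg.norm(d)
def atz(c,u,v,z):
    o,d=ray(c,u,v); return o+d*(z-o[2])/d[2]
def proj(c,X):
    f,cx,cy=K(c); p=np.array(c["R"])@np.array(X,float)+np.array(c["t"]); return cx+f*p[0]/p[2],cy+f*p[1]/p[2]
def tri(*L):
    A=0;b=0
    for c,u,v in L:
        o,d=ray(c,u,v);P=np.eye(3)-np.outer(d,d);A=A+P;b=b+P@o
    return np.linalg.solve(A,b)
def shot(n,f):
    c=cams.get_calibration(n); im=cams.camera(n); cv2.imwrite('pics/'+f,im[:,:,::-1]); 
    import pickle; pickle.dump(c,open('pics/'+f+'.pkl','wb')); return im,c
def load(f):
    import pickle; return pickle.load(open('pics/'+f+'.pkl','rb'))
def togo(target,yaw=None):
    s=read_state(); R=Ro.from_euler('xyz',s['eef_rot']).as_matrix()
    print('shift m',np.round(R.T@(np.array(target)-np.array(s['eef_pos']))/1000,4))
    return R
def st():
    s=read_state(); print(round(s['clock'],2),np.round(s['eef_pos'],1),np.round(s['eef_rot'],3),'F',np.round(s['wrist_force'],1),'M',np.round(s['moment'],2),'gap',round(s['finger_gap'],1),'j6',round(s['joints'][5],2))
E
python3 - <<'E'
from h import *
st()
for n in('top','side'):
    im,c=shot(n,n+'0.png'); print(n,{k:np.round(v,3).tolist() for k,v in c.items()}, (-np.array(c['R']).T@np.array(c['t'])).round())
E
```

```text
pics
0.0 [ 245.9 -491.7  212.9] [-3.14  -0.     0.464] F [-0.  -0.5 -0.3] M [-0.05 -0.05  0.  ] gap 94.3 j6 -0.07
top {'vertical_fov': 46.671, 'cx': 317.784, 'cy': 242.154, 'R': [[0.01, -1.0, -0.007], [-0.996, -0.009, -0.087], [0.087, 0.008, -0.996]], 't': [18.67, 564.879, 1757.678]} [ 409.   10. 1800.]
side {'vertical_fov': 44.465, 'cx': 317.126, 'cy': 240.512, 'R': [[-0.66, -0.751, -0.009], [-0.458, 0.412, -0.788], [0.596, -0.516, -0.616]], 't': [399.076, 341.924, 1201.719]} [-296.  778. 1013.]
```

View pics/top0.png

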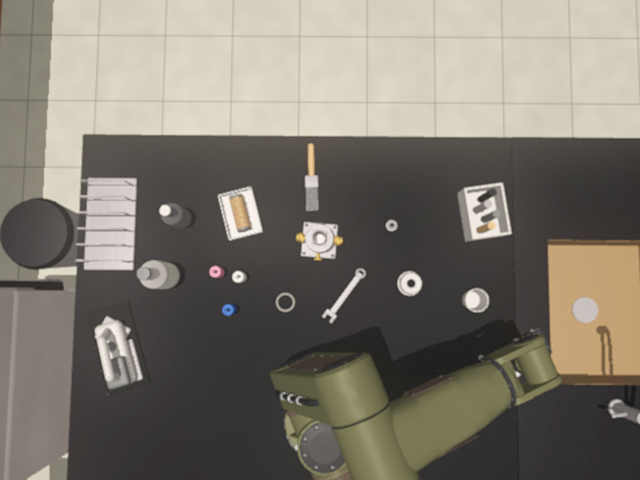

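View pics/side0.png

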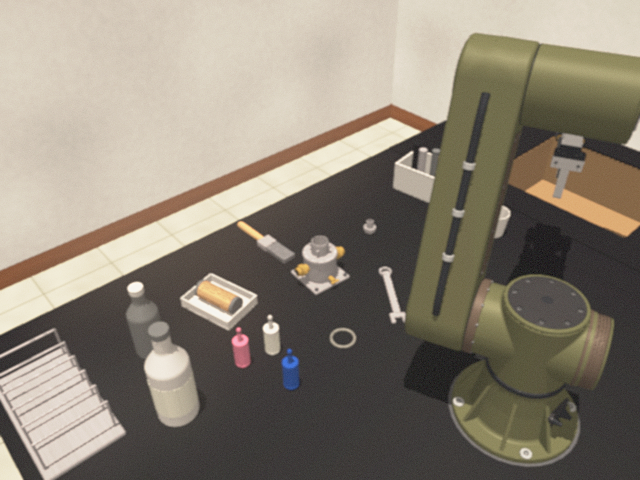

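The top view shows the white cartridge candidate at (239,277), with pink (216,271) and blue (228,310) look-alikes. The housing is at (320,239), disc (391,225), collar (410,283), cup (476,299) and O-ring (285,302). The side view shows the white one at (272,337), pink (241,350) and blue (290,370). White with a spigot fits the description.

Run:
```python
from h import *
t,s=load('top0.png'),load('side0.png')
print('cart',atz(t,239,277,90).round(), atz(s,270,318,111).round())
print('pink',atz(t,216,271,90).round(),'blue',atz(t,228,310,90).round())
print('hous',atz(t,320,239,115).round(), 'disc',atz(t,391.5,225.5,25).round(),'collar',atz(t,409.5,283.5,36).round())
print('tri disc',tri((t,391.5,225.5),(s,370,223)).round(),'cup',atz(t,476,299,70).round())
cc=cams.get_calibration('wrist'); print({k:np.round(v,3).tolist() for k,v in cc.items()})
R=togo(atz(t,409.5,283.5,36)*[1,1,0]+[0,0,300])
p=np.array(read_state()['eef_pos']); o=-np.array(cc['R']).T@np.array(cc['t']); print('cam in tool',R.T@(o-p)); print(R.T@np.array(cc['R']).T)
a=cv2.imread('pics/top0.png')[245:330,190:300]; b=cv2.imread('pics/side0.png')[300:400,220:320]
cv2.imwrite('pics/crop.png',np.hstack([cv2.resize(a,(388,300)),cv2.resize(b,(300,300))]))
```

```text
cart [449. 265.  90.] [442. 275. 111.]
pink [467. 336.  90.] blue [348. 296.  90.]
hous [566.  17. 115.] disc [ 621. -212.   25.] collar [ 435. -267.   36.]
tri disc [ 620. -212.   26.] cup [ 389. -467.   70.]
{'vertical_fov': 62.641, 'cx': 313.021, 'cy': 235.071, 'R': [[0.447, -0.894, -0.002], [-0.858, -0.43, 0.28], [-0.251, -0.124, -0.96]], 't': [-549.892, -29.643, 393.479]}
shift m [ 0.2699 -0.1164 -0.0869]
cam in tool [  81.77574208    0.73491663 -171.9208536 ]
[[-2.69380316e-05 -9.59911880e-01 -2.80301949e-01]
 [ 9.99999455e-01  2.66593231e-04 -1.00906907e-03]
 [ 1.04334399e-03 -2.80301824e-01  9.59911350e-01]]
```

View pics/crop.png

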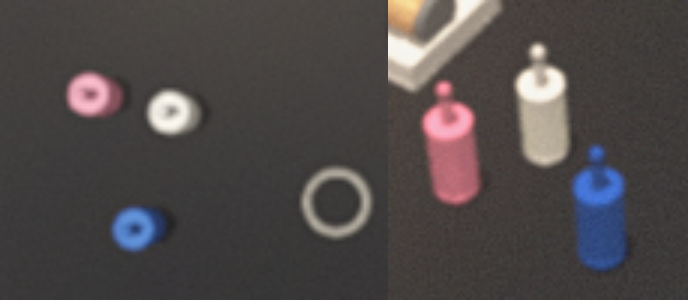

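The crop confirms it: one white cartridge with a ball-less spigot, well apart from pink and blue. Next I move over the disc and collar at yaw 90° and look.

```bash
python3 -m handwheel '[[0.394,-0.152,-0.077,-63.4],[0.394,-0.152,-0.077,-63.4],[0.394,-0.152,-0.077,-63.4],[0.394,-0.152,-0.077,-63.4],[0.394,-0.152,-0.077,-63.4]]' 0; python3 -c "
from h import *
st();togo([530,-180,290])"
```

```text
clock: 0.72
eef_pos: [454.0, -262.8, 269.5]
eef_rot: [-3.141, -0.001, 1.407]
wrist_force: [0.4, -1.0, 0.7]
finger_gap: 93.8
0.72 [ 454.  -262.8  269.5] [-3.141e+00 -1.000e-03  1.407e+00] F [ 0.4 -1.   0.7] M [-0.05 -0.07 -0.  ] gap 93.8 j6 -0.43
shift m [ 0.0941  0.0615 -0.0204]
```

```bash
python3 -m handwheel '[[0.05,0.03,-0.01,-9],[0.094,0.062,-0.02,-9.4],[0.094,0.062,-0.02,-9.4]]'; python3 -c "
from h import *
st();shot('wrist','w1.png')"
```

```text
clock: 1.1
eef_pos: [532.2, -177.6, 289.5]
eef_rot: [-3.141, -0.001, 1.576]
wrist_force: [-1.0, 0.3, -0.5]
finger_gap: 93.9
1.1 [ 532.2 -177.6  289.5] [-3.141e+00 -1.000e-03  1.576e+00] F [-1.   0.3 -0.5] M [-0.07 -0.06  0.03] gap 93.9 j6 -0.39
```

View pics/w1.png

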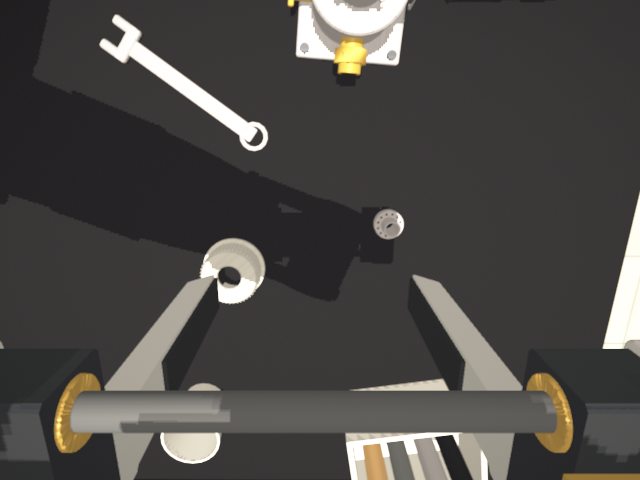

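The wrist view shows the disc's hub at (388,224), the collar at (233,271), the housing at the top (352,10), and the spanner, cup and a toolbox. On to the housing, then the cartridge, taking pictures on the way.

```bash
python3 -c "
from h import *
c=load('w1.png')
print('disc hub',atz(c,388,221,35),'collar',atz(c,232,271,36))"
python3 -m handwheel '[[0.06,-0.01,0,0],[0.12,-0.02,0,0],[0.18,-0.025,0,0],[0.2,-0.028,0.0,0],[0.2,-0.028,0.0,0]]' 0.55; python3 -c "
from h import *
st();shot('wrist','w2.png')"
python3 -m handwheel '[[0.06,0.03,0,0],[0.12,0.06,0,0],[0.18,0.09,0,0],[0.23,0.11,0.0,0],[0.23,0.11,0.0,0]]'; python3 -c "
from h import *
st();shot('wrist','w3.png')
a=[cv2.resize(cv2.imread('pics/w%d.png'%i),(400,300)) for i in(2,3)];cv2.imwrite('pics/w23.png',np.hstack(a))"
```

```text
disc hub [ 615.81958937 -203.49228529   35.        ] collar [ 439.07740648 -263.54580812   36.        ]
clock: 1.78
eef_pos: [501.9, 20.9, 289.2]
eef_rot: [-3.14, -0.001, 1.575]
wrist_force: [-0.0, 0.2, 0.1]
finger_gap: 47.6
1.77 [501.9  20.9 289.2] [-3.140e+00 -1.000e-03  1.575e+00] F [-0.   0.2  0.1] M [-0.03 -0.09 -0.02] gap 47.6 j6 -0.04
clock: 2.45
eef_pos: [612.5, 251.4, 286.7]
eef_rot: [-3.137, 0.0, 1.575]
wrist_force: [-0.4, -0.0, 0.3]
finger_gap: 42.4
2.45 [612.5 251.4 286.7] [-3.137  0.     1.575] F [-0.4 -0.   0.3] M [-0.05 -0.   -0.01] gap 42.4 j6 0.33
```

View pics/w23.png

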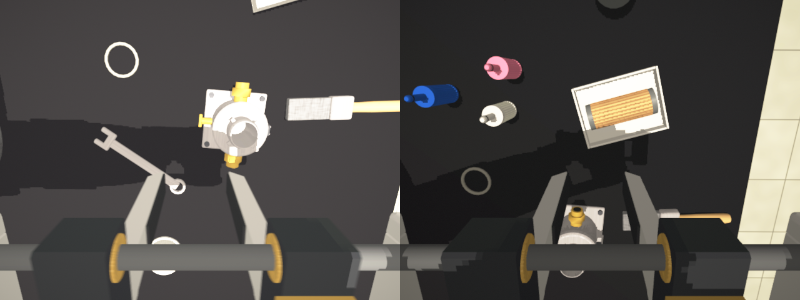

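The left half (w2) shows the housing with its bore mouth around (484,264) at full resolution. The right half (w3) shows the white cartridge's spigot tip at (168,242) full-res, with pink and blue behind it. I took tool y with the wrong sign; it is world +x here. Next a closer second view of the cartridge.

```bash
python3 -m handwheel '[[-0.007,-0.06,0.025,0],[-0.014,-0.12,0.05,0],[-0.021,-0.163,0.076,0],[-0.021,-0.163,0.076,0]]'; python3 -c "
from h import *
st();im,c=shot('wrist','w4.png')
c3=load('w3.png');print('rough',atz(c3,168,242,111),'pred',proj(c,atz(c3,168,242,111)))
u,v=map(int,proj(c,atz(c3,168,242,111)));print(u,v)
A=cv2.imread('pics/w3.png')[200:270,135:245]
y0=max(v-90,0);x0=max(u-110,0);B=cv2.imread('pics/w4.png')[y0:y0+180,x0:x0+240]
C=cv2.imread('pics/w2.png')[140:340,380:580];print('crop4',x0,y0)
o=np.zeros((580,800,3),np.uint8);a=cv2.resize(A,None,fx=3,fy=3);o[:a.shape[0],:a.shape[1]]=a
b=cv2.resize(B,None,fx=2,fy=2);o[215:215+b.shape[0],:b.shape[1]][:]=b[:365] if 1 else 0
c_=cv2.resize(C,None,fx=1.5,fy=1.5);o[:300,490:790]=c_
cv2.imwrite('pics/m1.png',o)"
```

```text
clock: 3.0
eef_pos: [445.5, 225.6, 209.9]
eef_rot: [-3.133, 0.002, 1.572]
wrist_force: [0.9, 0.2, 1.6]
finger_gap: 42.4
3.0 [445.5 225.6 209.9] [-3.133e+00  2.000e-03  1.572e+00] F [0.9 0.2 1.6] M [-0.05 -0.08 -0.04] gap 42.4 j6 0.39
rough [477.89768169 224.08187164 111.        ] pred (np.float64(359.25616147625254), np.float64(240.21918395453545))
359 240
crop4 249 150
```

View pics/m1.png

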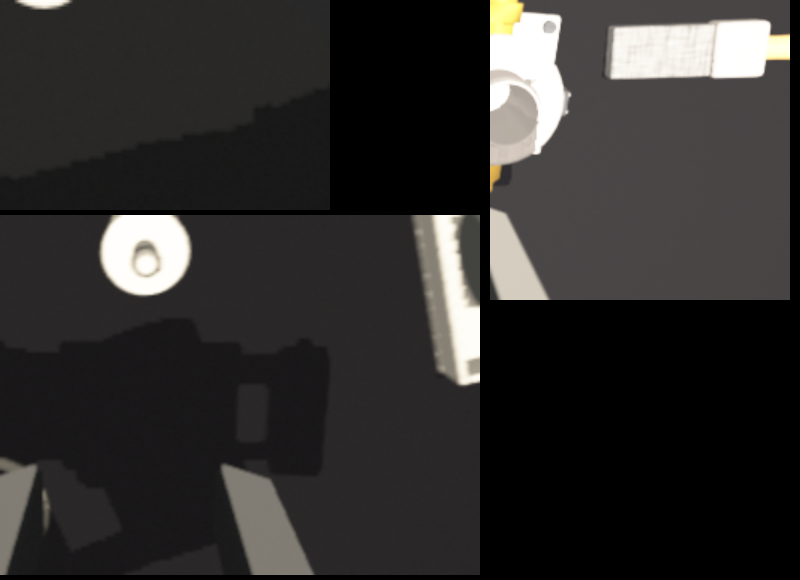

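I converted the composite's scale wrongly (it is 0.625, not 0.5). In w4 the spigot tip is at about (322,174) and in w3 at about (134,194). Now triangulating.

```bash
python3 -c "
from h import *
c3,c4,c2,c1=load('w3.png'),load('w4.png'),load('w2.png'),load('w1.png')
print('tri tip',tri((c3,134,194),(c4,322,173.5)),'w4@111',atz(c4,322,173.5,111),'w3@111',atz(c3,134,194,111))
g=cv2.cvtColor(cv2.imread('pics/w4.png'),6)
m=(g[100:220,260:400]>150).astype(np.uint8)
n,l,s,ce=cv2.connectedComponentsWithStats(m);i=1+np.argmax(s[1:,4]);print(s[i],ce[i]+[260,100])
cs,_=cv2.findContours((l==i).astype(np.uint8),0,1);(x,y),r=cv2.minEnclosingCircle(max(cs,key=len));print('body circle',x+260,y+100,r,'@75',atz(c4,x+260,y+100,75))
print('blue etc ok; spigot vertical check @75')
A=cv2.imread('pics/w3.png')[165:235,100:220];C=cv2.imread('pics/w2.png')[130:290,310:450]
D=cv2.imread('pics/w1.png')[190:310,190:420]
o=np.zeros((600,800,3),np.uint8)
for im,f,x,y in((A,3,0,0),(C,3,370,0),(D,1.5,0,300)):
  a=cv2.resize(im,None,fx=f,fy=f);o[y:y+a.shape[0],x:x+a.shape[1]]=a
cv2.imwrite('pics/m2.png',o)"
```

```text
tri tip [450.99812335 269.96633148 109.1485326 ] w4@111 [450.80835405 271.69683428 111.        ] w3@111 [451.92672825 268.80892157 111.        ]
[  39   41   45   49 1653] [321.03024803 166.09316394]
body circle 320.657657623291 165.29279327392578 24.30179214477539 @75 [450.24406303 273.266051    75.        ]
blue etc ok; spigot vertical check @75
```

View pics/m2.png

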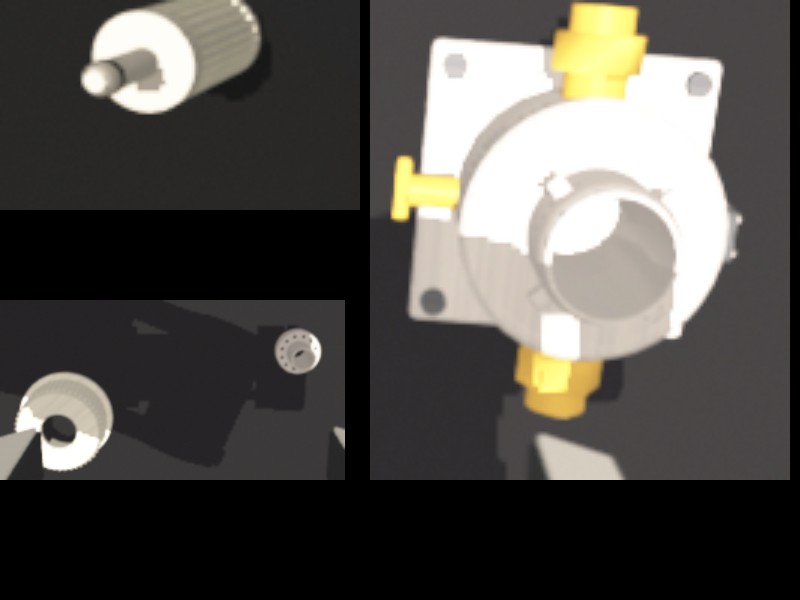

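In w3 the refined spigot tip is at (132.7,191). In w2 the bore rim's centre is at (391,215), with pins near the image diagonals. In w1 the disc's hub top is at about (389,225), and the collar is the ring around (232,271).

```bash
python3 -c "
from h import *
c3,c4,c2=load('w3.png'),load('w4.png'),load('w2.png')
print('tri tip',tri((c3,132.7,191),(c4,322,173.5)),'rim',atz(c2,391,215,115))"
python3 -m handwheel '[[0.046,0.0055,0.03,0],[0.046,0.0055,0.06,0],[0.046,0.0055,0.06,0],[0.046,0.0055,0.06,0]]'; python3 -c "
from h import *
st();togo([450.8,271.5,96])"
```

```text
tri tip [450.82669038 271.51358053 110.42320562] rim [571.98152655  20.62305273 115.        ]
clock: 3.55
eef_pos: [455.1, 272.2, 154.0]
eef_rot: [-3.14, -0.001, 1.571]
wrist_force: [0.5, -0.6, -0.0]
finger_gap: 42.2
3.55 [455.1 272.2 154. ] [-3.140e+00 -1.000e-03  1.571e+00] F [ 0.5 -0.6 -0. ] M [ 0.01 -0.06  0.  ] gap 42.2 j6 0.47
shift m [-0.0008 -0.0042  0.058 ]
```

```bash
python3 -m handwheel '[[-0.001,-0.004,0.02,0],[-0.001,-0.004,0.04,0],[-0.001,-0.004,0.058,0],[-0.001,-0.004,0.058,0]]' ; python3 -c "
from h import *
st();togo([450.8,271.5,96])"
python3 -m handwheel '[[0,0,0,0],[0,0,0,0],[0,0,0,0],[0,0,0,0],[0,0,0,0]]' 1 20; python3 -c "
from h import *
st()"
```

```text
clock: 4.05
eef_pos: [451.6, 270.9, 96.7]
eef_rot: [-3.141, -0.001, 1.57]
wrist_force: [0.0, -0.1, -0.1]
finger_gap: 42.5
4.05 [451.6 270.9  96.7] [-3.141e+00 -1.000e-03  1.570e+00] F [ 0.  -0.1 -0.1] M [-0.06 -0.02  0.03] gap 42.5 j6 0.47
shift m [ 0.0006 -0.0008  0.0007]
clock: 4.68
eef_pos: [451.7, 271.0, 96.9]
eef_rot: [-3.141, -0.001, 1.57]
wrist_force: [0.3, -0.3, 1.2]
finger_gap: 9.4
4.67 [451.7 271.   96.9] [-3.141e+00 -1.000e-03  1.570e+00] F [ 0.3 -0.3  1.2] M [-0.05 -0.1  -0.05] gap 9.4 j6 0.47
```

```bash
python3 -m handwheel '[[0,0,-0.05,0],[0,0,-0.1,0],[0,0,-0.145,0],[-0.06,0.012,-0.145,0],[-0.12,0.024,-0.145,0]]'; 
python3 -m handwheel '[[-0.06,0.013,0,0],[-0.11,0.024,0,0],[-0.14,0.033,0,0],[-0.14,0.033,0,0]]'; python3 -c "
from h import *
st();im,c=shot('wrist','w5.png')"
```

```text
clock: 5.3
eef_pos: [475.6, 149.7, 242.0]
eef_rot: [-3.141, -0.001, 1.572]
wrist_force: [0.1, 0.3, -1.1]
finger_gap: 9.1
clock: 5.8
eef_pos: [508.8, 8.1, 241.4]
eef_rot: [-3.141, -0.001, 1.569]
wrist_force: [0.1, 0.4, -1.0]
finger_gap: 9.1
5.8 [508.8   8.1 241.4] [-3.141e+00 -1.000e-03  1.569e+00] F [ 0.1  0.4 -1. ] M [-0.01  0.02  0.04] gap 9.1 j6 -0.05
```

View pics/w5.png

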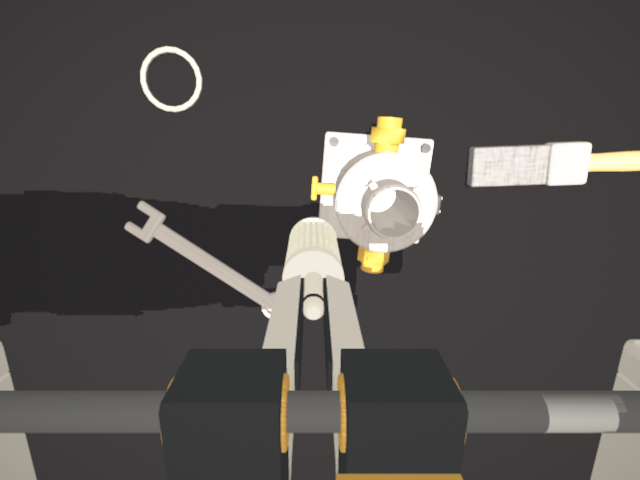

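The cartridge hangs upright (tip (313,308), body columns 284–344), and the rim's centre is at about (393,210).

```bash
python3 -c "
from h import *
c2,c5=load('w2.png'),load('w5.png')
im=cv2.imread('pics/w5.png')
p=np.array([508.8,8.1])
X=lambda dx,dy,z:[p[0]+dx,p[1]+dy,z]
print('pred tip',proj(c5,X(0,0,256)),'body circle pts',[np.round(proj(c5,X(16.5*a,16.5*b,220)),1).tolist() for a,b in((1,0),(-1,0),(0,-1),(0,1))],'foot far',np.round(proj(c5,X(0,16.5,145)),1))
print('rim w5',atz(c5,393,210,115),'tri',tri((c2,391,215),(c5,393,210)))
# overlay rim guesses
def circ(c,ctr,r,z,im,col):
  q=np.array([proj(c,[ctr[0]+r*np.cos(a),ctr[1]+r*np.sin(a),z]) for a in np.linspace(0,6.283,60)]); cv2.polylines(im,[np.round(q*16).astype(np.int32)],True,col,1,shift=4)
z5=cv2.resize(im[140:280,300:460],None,fx=5,fy=5,interpolation=cv2.INTER_CUBIC)
r=atz(c5,393,210,115)
for rad,col in((19,(0,0,255)),(20.5,(0,255,0))):
  q=np.array([proj(c5,[r[0]+rad*np.cos(a),r[1]+rad*np.sin(a),115]) for a in np.linspace(0,6.283,60)]); q=(q-[300,140]+.5)*5-.5
  cv2.polylines(z5,[q.astype(np.int32)],True,col,1)
w=np.array([X(16.5*np.cos(a),16.5*np.sin(a),220) for a in np.linspace(0,6.283,60)]);q=(np.array([proj(c5,k) for k in w])-[300,140]+.5)*5
cv2.polylines(z5,[q.astype(np.int32)],True,(255,0,0),1)
z6=cv2.resize(im[210:340,270:360],None,fx=4,fy=4)
q=(np.array([proj(c5,k) for k in w])-[270,210]+.5)*4;cv2.polylines(z6,[q.astype(np.int32)],True,(255,0,0),1)
o=np.zeros((560,800,3),np.uint8);a=cv2.resize(z5,(440,385));o[:385,:440]=a;o[:520,440:800]=z6;cv2.imwrite('pics/m3.png',o)"
```

```text
pred tip (np.float64(312.6236623172103), np.float64(312.26216113919395)) body circle pts [[344.0, 280.4], [281.5, 280.5], [312.8, 308.8], [312.7, 250.8]] foot far [312.9 216.8]
rim w5 [570.73186667  22.71951236 115.        ] tri [546.62606883  49.40102387 236.23888237]
```

View pics/m3.png

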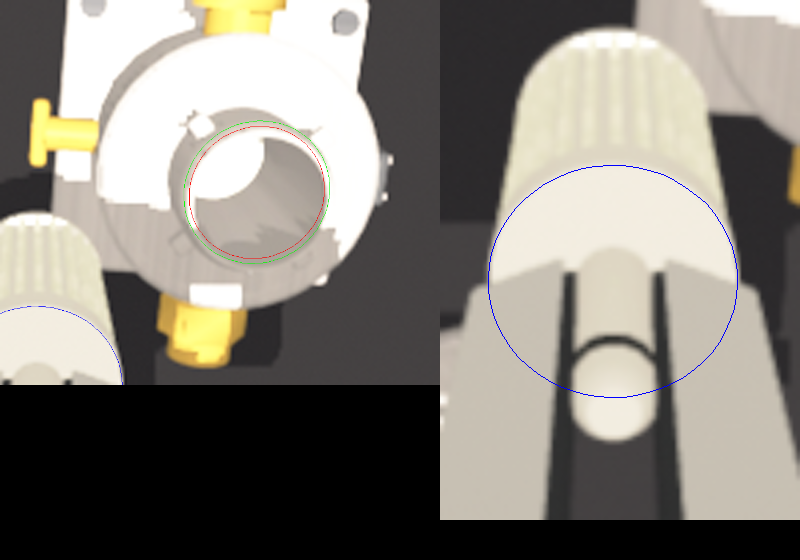

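The overlay matches well: the red bore circle lies on the mouth and the body's edge agrees, so the rim is at about (571, 22.3). Moving over it, then down to just above the rim.

```bash
python3 -m handwheel '[[0.007,0.035,0,0],[0.014,0.0622,0,0],[0.014,0.0622,0.02,0],[0.014,0.0622,0.02,0]]'; python3 -c "
from h import *
st();togo([571,22,221]);im,c=shot('wrist','w6.png')"
```

```text
clock: 6.35
eef_pos: [570.0, 24.6, 220.0]
eef_rot: [-3.138, -0.002, 1.572]
wrist_force: [-0.9, 0.4, -1.8]
finger_gap: 9.4
6.35 [570.   24.6 220. ] [-3.138e+00 -2.000e-03  1.572e+00] F [-0.9  0.4 -1.8] M [-0.02 -0.05  0.01] gap 9.4 j6 -0.02
shift m [-0.0026  0.001  -0.001 ]
```

```bash
python3 -m handwheel '[[-0.0026,0.001,0,0],[-0.0026,0.001,0.004,0],[-0.0026,0.001,0.008,0]]'; python3 -c "
from h import *
st();togo([571,22,211])"
```

```text
clock: 6.78
eef_pos: [571.3, 21.7, 213.3]
eef_rot: [-3.14, -0.001, 1.571]
wrist_force: [0.1, -0.6, -0.4]
finger_gap: 9.2
6.78 [571.3  21.7 213.3] [-3.140e+00 -1.000e-03  1.571e+00] F [ 0.1 -0.6 -0.4] M [ 0.   -0.06  0.04] gap 9.2 j6 -0.03
shift m [ 0.0003 -0.0003  0.0023]
```

```bash
python3 -m handwheel '[[0,0,0.004,0],[0,0,0.008,0],[0,0,0.011,0],[0,0,0.014,0]]'; python3 -c "
from h import *
st()"
```

```text
clock: 7.28
eef_pos: [571.3, 21.7, 199.2]
eef_rot: [-3.14, -0.001, 1.571]
wrist_force: [0.5, -0.7, -0.0]
finger_gap: 9.3
7.28 [571.3  21.7 199.2] [-3.140e+00 -1.000e-03  1.571e+00] F [ 0.5 -0.7 -0. ] M [-0.17 -0.11  0.04] gap 9.3 j6 -0.03
```

```bash
python3 -m handwheel '[[0,0,0.012,0],[0,0,0.024,0],[0,0,0.036,0],[0,0,0.048,0],[0,0,0.058,0]]'; python3 -c "
from h import *
st()"
```

```text
clock: 7.9
eef_pos: [571.2, 21.7, 140.2]
eef_rot: [-3.14, -0.001, 1.571]
wrist_force: [0.2, -1.5, -0.6]
finger_gap: 9.5
7.9 [571.2  21.7 140.2] [-3.140e+00 -1.000e-03  1.571e+00] F [ 0.2 -1.5 -0.6] M [-0.25 -0.11  0.01] gap 9.5 j6 -0.03
```

```bash
python3 -m handwheel '[[-0.001,0,0.004,0],[-0.001,0,0.008,0],[-0.001,0,0.012,0],[-0.001,0,0.013,0]]'; python3 -c "
from h import *
st()"
```

```text
clock: 8.4
eef_pos: [571.4, 20.8, 127.5]
eef_rot: [-3.141, -0.001, 1.571]
wrist_force: [0.1, 1.0, 4.1]
finger_gap: 9.4
8.4 [571.4  20.8 127.5] [-3.141e+00 -1.000e-03  1.571e+00] F [0.1 1.  4.1] M [-0.02 -0.02 -0.01] gap 9.4 j6 -0.03
```

Seated: the seat reads 4 N and the moment is about zero. Releasing, rising, and going to look at the disc up close.

```bash
python3 -m handwheel '[[0,0,-0.0005,0],[0,0,-0.001,0]]' 0.6; python3 -m handwheel '[[0,0,-0.03,0],[0,0,-0.08,0],[-0.06,0.01,-0.08,0],[-0.12,0.02,-0.08,0],[-0.18,0.03,-0.08,0]]';python3 -c "
from h import *
st();togo([616,-245,150]);print(atz(load('w1.png'),388.7,224,35))
"
```

```text
clock: 8.65
eef_pos: [571.4, 20.8, 128.7]
eef_rot: [-3.141, -0.002, 1.571]
wrist_force: [-0.1, -0.8, 0.9]
finger_gap: 26.3
clock: 9.28
eef_pos: [601.6, -161.0, 208.7]
eef_rot: [-3.141, -0.001, 1.571]
wrist_force: [0.5, 1.0, 0.3]
finger_gap: 37.3
9.28 [ 601.6 -161.   208.7] [-3.141e+00 -1.000e-03  1.571e+00] F [0.5 1.  0.3] M [-0.04 -0.06 -0.01] gap 37.3 j6 -0.32
shift m [-0.0841  0.0144  0.0585]
[ 616.80003822 -206.93964663   35.        ]
```

```bash
python3 -m handwheel '[[-0.05,0.008,0.03,0],[-0.084,0.0144,0.0585,0],[-0.084,0.0144,0.0585,0],[-0.084,0.0144,0.0585,0]]';python3 -c "
from h import *
st();im,c=shot('wrist','w7.png')
u,v=proj(c,[616.8,-206.9,35]);u,v=int(u),int(v);print(u,v)
x0=max(0,u-60);y0=max(0,v-60);print(x0,y0);a=cv2.resize(im[y0:y0+120,x0:x0+120,::-1],None,fx=4,fy=4,interpolation=2)
im5=cv2.imread('pics/w6.png');c6=load('w6.png');print('w6 rim pred',proj(c6,[571,22,115]))
t=cams.camera('top')[200:260,290:350,::-1];s,cs=shot('side','s7.png');b=cv2.resize(s[200:300,280:360,::-1],(240,300),interpolation=2)
o=np.zeros((480,720,3),np.uint8);o[:a.shape[0],:a.shape[1]]=a;o[:300,480:]=b;o[300:480,480:660]=cv2.resize(t,(180,180));cv2.imwrite('pics/m4.png',o)
"
```

```text
clock: 9.78
eef_pos: [616.3, -244.5, 150.7]
eef_rot: [3.142, -0.001, 1.572]
wrist_force: [0.1, -0.4, 1.0]
finger_gap: 37.5
9.78 [ 616.3 -244.5  150.7] [ 3.142e+00 -1.000e-03  1.572e+00] F [ 0.1 -0.4  1. ] M [-0.04 -0.03 -0.01] gap 37.5 j6 -0.43
313 182
253 122
w6 rim pred (np.float64(314.7747346975611), np.float64(239.44355922036053))
```

View pics/m4.png

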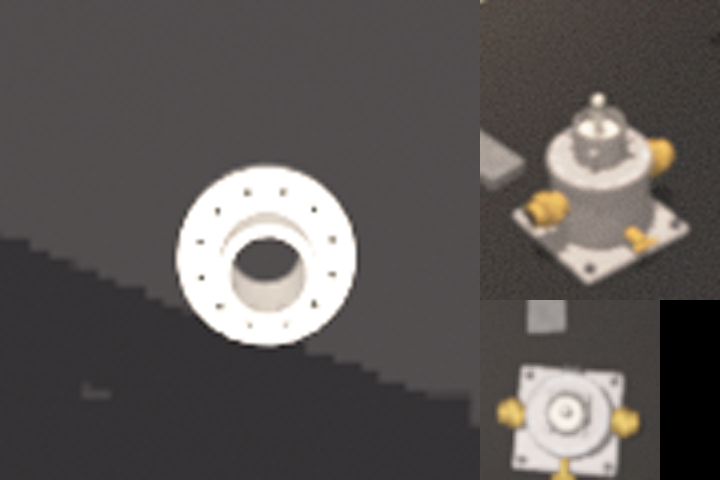

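The disc lies hub up (plate circle centre (319.5,186), hole mouth (320,190.6)), and the cartridge stands centred in the neck.

```bash
python3 -c "
from h import *
c=load('w7.png');c1=load('w1.png')
print(atz(c,319.4,185.8,15),atz(c,319.8,190.3,35),tri((c1,388.7,224),(c,319.8,190.3)))
X=tri((c1,388.7,224),(c,319.8,190.3))
c4=load('w7.png')
togo([(atz(c,319.8,190.3,35)[0]),atz(c,319.8,190.3,35)[1],60])
"
```

```text
[ 621.3491675  -212.40817376   15.        ] [ 621.33501502 -212.55293162   35.        ] [ 622.54340802 -216.61662161    3.03162002]
shift m [0.0314 0.0048 0.0914]
```

```bash
python3 -m handwheel '[[0.0315,0.0048,0.04,0],[0.0315,0.0048,0.08,0],[0.0315,0.0048,0.085,0],[0.0315,0.0048,0.085,0]]';python3 -c "
from h import *
st();togo([621.3,-212.5,26])"
```

```text
clock: 10.42
eef_pos: [622.0, -212.6, 68.1]
eef_rot: [3.139, -0.0, 1.573]
wrist_force: [0.4, -0.2, -0.0]
finger_gap: 37.6
10.43 [ 622.  -212.6   68.1] [ 3.139 -0.     1.573] F [ 0.4 -0.2 -0. ] M [-0.04 -0.08 -0.04] gap 37.6 j6 -0.39
shift m [ 0.0001 -0.0008  0.0421]
```

```bash
python3 -m handwheel '[[0,-0.0008,0.015,0],[0,-0.0008,0.03,0],[0,-0.0008,0.042,0],[0,-0.0008,0.042,0]]';python3 -c "
from h import *
st()"
python3 -m handwheel '[[0,0,0,0],[0,0,0,0],[0,0,0,0],[0,0,0,0]]' 1 25
python3 -m handwheel '[[0,0,-0.05,0],[0,0,-0.1,0],[0,0,-0.16,0],[0,0,-0.16,0]]';python3 -c "
from h import *
st();togo([510,-20,186]);shot('wrist','w8.png')"
```

```text
clock: 10.92
eef_pos: [620.7, -212.4, 24.7]
eef_rot: [3.141, -0.001, 1.573]
wrist_force: [0.4, -0.1, -0.3]
finger_gap: 37.2
10.93 [ 620.7 -212.4   24.7] [ 3.141e+00 -1.000e-03  1.573e+00] F [ 0.4 -0.1 -0.3] M [-0.07 -0.13 -0.01] gap 37.2 j6 -0.39
clock: 11.42
eef_pos: [620.9, -212.5, 25.0]
eef_rot: [3.14, -0.001, 1.573]
wrist_force: [1.2, -0.4, 1.8]
finger_gap: 18.9
clock: 11.92
eef_pos: [622.2, -213.2, 190.5]
eef_rot: [3.132, 0.003, 1.573]
wrist_force: [1.2, 0.7, -1.0]
finger_gap: 18.3
11.93 [ 622.2 -213.2  190.5] [3.132e+00 3.000e-03 1.573e+00] F [ 1.2  0.7 -1. ] M [ 0.02 -0.09 -0.05] gap 18.3 j6 -0.39
shift m [ 0.1935 -0.1119  0.003 ]
```

```bash
python3 -m handwheel '[[0.06,-0.02,-0.005,0],[0.12,-0.04,-0.005,0],[0.175,-0.051,-0.005,0],[0.175,-0.051,-0.005,0],[0.175,-0.051,-0.005,0]]';python3 -c "
from h import *
st();im,c=shot('wrist','w9.png')
print('pred tip',proj(c,[571.4,21.2,142]),'rim',proj(c,[571.4,21.2,115]))
u,v=map(int,proj(c,[571.4,21.2,130]));x0,y0=u-75,max(0,v-75);print(x0,y0)
cv2.imwrite('pics/m5.png',cv2.resize(im[y0:y0+150,x0:x0+150,::-1],None,fx=4,fy=4,interpolation=2))"
```

```text
clock: 12.6
eef_pos: [569.7, -38.2, 190.8]
eef_rot: [3.138, 0.001, 1.573]
wrist_force: [0.9, -0.2, -0.9]
finger_gap: 18.6
12.6 [569.7 -38.2 190.8] [3.138e+00 1.000e-03 1.573e+00] F [ 0.9 -0.2 -0.9] M [-0.04 -0.08  0.07] gap 18.6 j6 -0.13
pred tip (np.float64(315.84664609998055), np.float64(161.32480621619405)) rim (np.float64(315.4050698157867), np.float64(156.92258929408524))
240 84
```

View pics/m5.png

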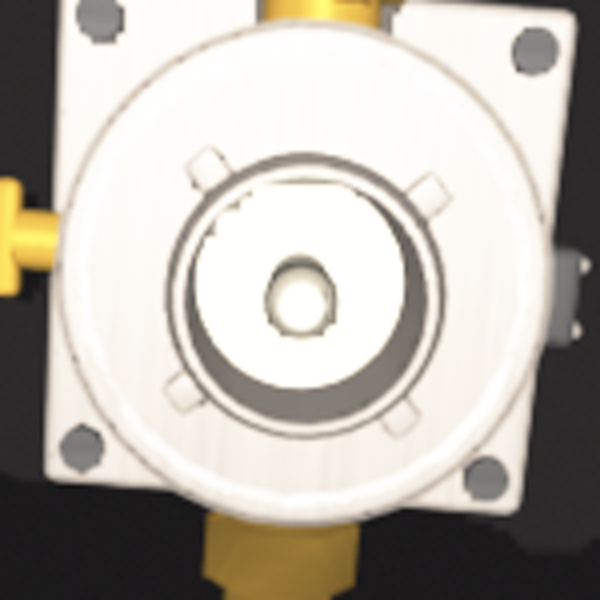

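The picture shows the bore rim centred near (316.8,159), the spigot tip at (315.3,160.2), the body slightly off to the upper left, and the pins at about 38° + 90°k in world yaw.

```bash
python3 -c "
from h import *
c=load('w9.png')
f=lambda x,y,z: atz(c,240+x/4,84+y/4,z).round(1)
print('tip',f(301,305,140),'body',f(298.5,285,106),'rim in',f(307.5,302,115),'neck',f(306,295,108),f(306,295,100))
togo([571.5,21.2,185])"
python3 -m handwheel '[[0.03,0.001,0.0,0],[0.059,0.002,0.006,0],[0.059,0.002,0.006,0],[0.059,0.002,0.006,0]]';python3 -c "
from h import *
st();togo([571.6,21.2,167])"
```

```text
tip [571.1  21.6 140. ] body [571.   21.5 106. ] rim in [572.3  19.6 115. ] neck [572.2  20.1 108. ] [572.3  19.3 100. ]
shift m [0.0599 0.0017 0.0058]
clock: 13.15
eef_pos: [571.9, 19.0, 184.6]
eef_rot: [3.138, 0.001, 1.571]
wrist_force: [-0.5, 0.4, -0.4]
finger_gap: 18.5
13.15 [571.9  19.  184.6] [3.138e+00 1.000e-03 1.571e+00] F [-0.5  0.4 -0.4] M [-0.05 -0.1   0.  ] gap 18.5 j6 -0.03
shift m [ 0.0022 -0.0004  0.0176]
```

```bash
python3 -m handwheel '[[0.002,-0.0004,0.006,0],[0.002,-0.0004,0.012,0],[0.002,-0.0004,0.012,0]]';python3 -c "
from h import *
st()"
python3 -m handwheel '[[0,0,0.008,0],[0,0,0.016,0],[0,0,0.023,0],[0,0,0.025,0]]';python3 -c "
from h import *
st();togo([572.0,20.2,143])"
```

```text
clock: 13.52
eef_pos: [571.3, 20.6, 171.8]
eef_rot: [3.14, 0.001, 1.571]
wrist_force: [0.2, -0.3, -0.2]
finger_gap: 18.5
13.53 [571.3  20.6 171.8] [3.140e+00 1.000e-03 1.571e+00] F [ 0.2 -0.3 -0.2] M [ 0.02 -0.06  0.  ] gap 18.5 j6 -0.03
clock: 14.02
eef_pos: [571.1, 20.7, 146.2]
eef_rot: [3.14, 0.001, 1.571]
wrist_force: [0.1, -0.4, -1.5]
finger_gap: 18.5
14.03 [571.1  20.7 146.2] [3.140e+00 1.000e-03 1.571e+00] F [ 0.1 -0.4 -1.5] M [-0.   -0.07 -0.01] gap 18.5 j6 -0.03
shift m [-0.0005  0.0009  0.0032]
```

```bash
python3 -m handwheel '[[-0.0004,0.0007,0.001,0],[-0.0004,0.0007,0.005,0],[-0.0004,0.0007,0.009,0],[-0.0004,0.0007,0.012,0]]';python3 -c "
from h import *
st()"
```

```text
clock: 14.52
eef_pos: [571.8, 20.3, 133.9]
eef_rot: [3.141, 0.001, 1.571]
wrist_force: [-0.0, 0.1, -1.5]
finger_gap: 18.7
14.53 [571.8  20.3 133.9] [3.141e+00 1.000e-03 1.571e+00] F [-0.   0.1 -1.5] M [-0.02 -0.05 -0.04] gap 18.7 j6 -0.03
```

Inside the bore (underside about 6 mm below the rim) with no contact. Lowering to seat.

```bash
python3 -m handwheel '[[0,0,0.0015,0],[0,0,0.003,0],[0,0,0.0035,0],[0,0,0.0035,0]]';python3 -c "
from h import *
st()"
```

```text
clock: 15.02
eef_pos: [572.0, 20.2, 130.7]
eef_rot: [3.14, 0.001, 1.571]
wrist_force: [-0.7, -0.6, 2.7]
finger_gap: 18.4
15.03 [572.   20.2 130.7] [3.140e+00 1.000e-03 1.571e+00] F [-0.7 -0.6  2.7] M [-0.04  0.03 -0.  ] gap 18.4 j6 -0.03
```

```bash
python3 -m handwheel '[[0,0,-0.0003,0],[0,0,-0.0005,0]]' 0.5; python3 -m handwheel '[[0,0,-0.03,0],[0,0,-0.07,0],[-0.05,-0.02,-0.07,0],[-0.1,-0.04,-0.07,0],[-0.15,-0.06,-0.07,0]]' 0;python3 -m handwheel '[[-0.05,-0.022,0.01,0],[-0.1,-0.044,0.02,0],[-0.15,-0.066,0.03,0],[-0.17,-0.075,0.03,0],[-0.17,-0.075,0.03,0]]';python3 -c "
from h import *
st();im,c=shot('wrist','w10.png')
u,v=map(int,proj(c,[437,-266,36]));x0,y0=max(0,u-90),max(0,v-75);print(x0,y0)
a=cv2.resize(im[y0:y0+150,x0:x0+180,::-1],None,fx=3,fy=3,interpolation=2)
s,cs=shot('side','s10.png');b=cv2.resize(s[200:300,280:360,::-1],(240,300),interpolation=2)
o=np.zeros((450,790,3),np.uint8);o[:a.shape[0],:a.shape[1]]=a;o[:300,545:785]=b;cv2.imwrite('pics/m6.png',o)"
```

```text
clock: 15.28
eef_pos: [571.9, 20.2, 131.1]
eef_rot: [3.14, 0.001, 1.571]
wrist_force: [0.1, -0.2, 1.3]
finger_gap: 34.9
clock: 15.9
eef_pos: [511.0, -131.0, 201.2]
eef_rot: [3.14, 0.001, 1.571]
wrist_force: [0.5, 0.7, -0.3]
finger_gap: 85.1
clock: 16.52
eef_pos: [435.5, -302.1, 171.1]
eef_rot: [3.14, 0.001, 1.569]
wrist_force: [0.1, 0.1, 1.1]
finger_gap: 93.9
16.52 [ 435.5 -302.1  171.1] [3.140e+00 1.000e-03 1.569e+00] F [0.1 0.1 1.1] M [-0.   -0.13  0.01] gap 93.9 j6 -0.67
224 105
```

View pics/m6.png

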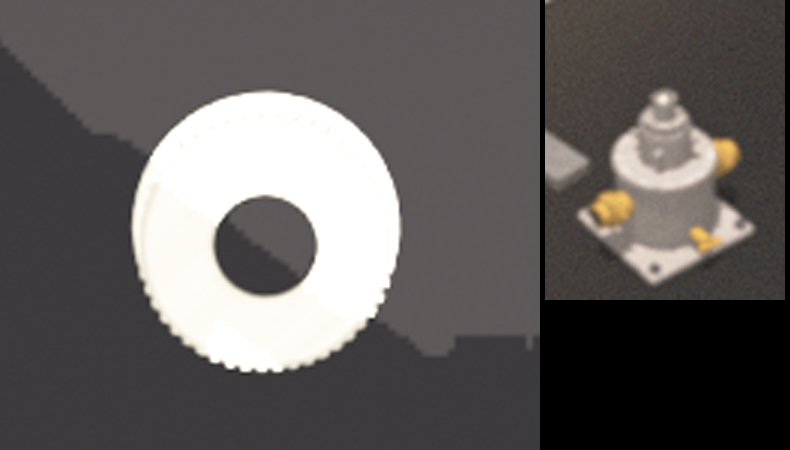

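The disc sits over the spigot in the neck. The collar's hole centre is at (312.7,187).

```bash
python3 -c "
from h import *
c=load('w10.png')
p=atz(c,224+266/3-.2,105+246/3-.2,36);print(p,atz(c,224+266.5/3,105+235/3,5)); togo([p[0],p[1],60])"
```

```text
[ 435.3460073  -270.96857019   36.        ] [ 435.64766627 -273.04964548    5.        ]
shift m [ 0.0297 -0.0011  0.1113]
```

```bash
python3 -m handwheel '[[0.015,0,0.05,0],[0.03,0,0.1,0],[0.031,0,0.105,0],[0.031,0,0.105,0]]';python3 -c "
from h import *
st();togo([435.3,-271,14.5])"
```

```text
clock: 17.12
eef_pos: [437.4, -269.9, 67.7]
eef_rot: [3.139, 0.002, 1.572]
wrist_force: [-0.7, -0.6, -0.6]
finger_gap: 93.9
17.12 [ 437.4 -269.9   67.7] [3.139e+00 2.000e-03 1.572e+00] F [-0.7 -0.6 -0.6] M [-0.03 -0.05  0.02] gap 93.9 j6 -0.63
shift m [-0.001  -0.0023  0.0532]
```

```bash
python3 -m handwheel '[[-0.001,-0.0023,0.015,0],[-0.001,-0.0023,0.035,0],[-0.001,-0.0023,0.053,0],[-0.001,-0.0023,0.053,0]]';python3 -c "
from h import *
st()"
python3 -m handwheel '[[0,0,0,0],[0,0,0,0],[0,0,0,0],[0,0,0,0]]' 1 35;python3 -c "
from h import *
st()"
```

```text
clock: 17.62
eef_pos: [435.0, -271.2, 14.3]
eef_rot: [3.14, 0.001, 1.572]
wrist_force: [-0.2, 0.0, -0.2]
finger_gap: 93.8
17.62 [ 435.  -271.2   14.3] [3.140e+00 1.000e-03 1.572e+00] F [-0.2  0.  -0.2] M [-0.05 -0.06  0.  ] gap 93.8 j6 -0.63
clock: 18.12
eef_pos: [435.2, -271.3, 14.8]
eef_rot: [3.139, 0.002, 1.572]
wrist_force: [-1.5, 0.2, 4.8]
finger_gap: 66.9
18.12 [ 435.2 -271.3   14.8] [3.139e+00 2.000e-03 1.572e+00] F [-1.5  0.2  4.8] M [-0.06  0.17  0.02] gap 66.9 j6 -0.63
```

```bash
python3 -m handwheel '[[0,0,-0.05,0],[0,0,-0.11,0],[0,0,-0.175,0],[0.05,0.03,-0.175,0],[0.1,0.058,-0.175,0]]'
python3 -m handwheel '[[0.05,0.03,0,0],[0.1,0.06,0,0],[0.14,0.078,0,0],[0.14,0.078,0,0],[0.14,0.078,0,0]]';python3 -c "
from h import *
st();im,c=shot('wrist','w11.png')
s=read_state();p=s['eef_pos'];print('pred hole',proj(c,[p[0],p[1],p[2]+22]),'spig',proj(c,[571.5,21,142]),'hub',proj(c,[571.8,20.3,141]))
cv2.imwrite('pics/m7.png',cv2.resize(im[80:380,200:440,::-1],(480,600),interpolation=2))"
```

```text
clock: 18.75
eef_pos: [493.3, -170.0, 190.6]
eef_rot: [3.137, 0.002, 1.57]
wrist_force: [1.1, -1.0, -1.2]
finger_gap: 67.0
clock: 19.38
eef_pos: [571.0, -30.4, 190.4]
eef_rot: [3.138, 0.002, 1.57]
wrist_force: [1.0, -1.4, -1.6]
finger_gap: 66.6
19.38 [571.  -30.4 190.4] [3.138e+00 2.000e-03 1.570e+00] F [ 1.  -1.4 -1.6] M [-0.03 -0.02 -0.  ] gap 66.6 j6 -0.12
pred hole (np.float64(312.78393643861017), np.float64(321.6846295066557)) spig (np.float64(313.32711661147357), np.float64(175.72714805425525)) hub (np.float64(313.8556496914389), np.float64(176.73344131329833))
```

The viewer is at its limit of 12 pictures, so from here I measure numerically: a circle fit to the hole of the held collar, and one to the hub on the disc.

```bash
python3 -c "
from h import *
im=cv2.imread('pics/w11.png');c=load('w11.png');g=cv2.GaussianBlur(cv2.cvtColor(im,6),(0,0),0.8).astype(np.float32)
def ring(x,y,z,r,a): 
  q=np.array([proj(c,[x+r*np.cos(t),y+r*np.sin(t),z]) for t in a],np.float32);return cv2.remap(g,q[:,0].copy(),q[:,1].copy(),1).ravel()
def fit(x0,y0,z,r,w=1.0,a=np.linspace(0,6.28,60)):
  res=[]
  for dx in np.arange(-4,4.1,.5):
    for dy in np.arange(-5,5.1,.5):
      d=ring(x0+dx,y0+dy,z,r+w,a)-ring(x0+dx,y0+dy,z,r-w,a); res.append((np.mean(np.clip(d,-60,60)),dx,dy))
  res.sort(key=lambda k:-abs(k[0]));return [tuple(np.round(k,1).tolist()) for k in res[:4]]
x,y,z=571.0,-30.4,190.4
up=np.linspace(0.3,2.84,40)
print('hole',fit(x,y,z+21.5,14)); print('grip top edge far half',fit(x,y,z+21.5,33.5,1,up)); print('foot far',fit(x,y,z-9.5,38,1,up))
print('hub',fit(571.8,20.3,141,9.5),'hub hole',fit(571.8,20.3,141,7.5,.7),'rim',fit(571.8,20.3,115,20.5,1),'shoulder/neck',fit(571.8,20.3,100,22.5))
u,v=320,322
print(g[280:365:6,313].round().tolist())
"
```

```text
hole [(43.7, 0.0, 0.5), (43.7, 0.0, 1.0), (42.7, 0.0, 0.0), (42.6, -0.5, 0.5)]
grip top edge far half [(-19.1, -1.0, -3.0), (-18.8, -0.5, -3.0), (-18.3, -1.5, -3.0), (-18.2, -1.0, -3.5)]
foot far [(-60.0, -0.5, -0.5), (-60.0, -0.5, 0.0), (-60.0, 0.0, -1.0), (-60.0, 0.0, -0.5)]
hub [(47.8, 0.0, 2.0), (44.6, 0.0, 1.5), (42.5, 0.5, 1.5), (42.4, 0.5, 2.0)] hub hole [(49.1, 0.0, -0.5), (47.7, 0.5, -0.5), (46.5, 0.0, -1.0), (41.8, -0.5, -0.5)] rim [(-43.7, 0.0, -0.5), (-41.4, 0.0, 0.0), (-41.0, 0.0, -1.0), (-38.5, -0.5, -0.5)] shoulder/neck [(27.7, 0.5, 0.0), (27.0, 1.0, 0.0), (26.7, 0.0, 0.0), (26.4, 0.0, 0.5)]
[151.0, 150.0, 28.0, 27.0, 27.0, 27.0, 27.0, 26.0, 66.0, 136.0, 136.0, 133.0, 156.0, 156.0, 154.0]
```

```bash
python3 -m handwheel '[[0.025,0.0005,0,0],[0.0497,0.0009,0,0],[0.0497,0.0009,0.01,0],[0.0497,0.0009,0.01,0],[0.0497,0.0009,0.01,0]]';python3 -c "
from h import *
st();togo([571.9,19.4,140])"
```

```text
clock: 20.05
eef_pos: [571.9, 17.7, 180.4]
eef_rot: [3.138, 0.003, 1.568]
wrist_force: [0.2, -0.5, 0.2]
finger_gap: 66.6
20.05 [571.9  17.7 180.4] [3.138e+00 3.000e-03 1.568e+00] F [ 0.2 -0.5  0.2] M [-0.01 -0.09 -0.04] gap 66.6 j6 -0.03
shift m [ 0.0018 -0.0002  0.0404]
```

```bash
python3 -m handwheel '[[0.0018,0,0.008,0],[0.0018,0,0.018,0],[0.0018,0,0.03,0],[0.0018,0,0.042,0],[0.0018,0,0.047,0]]';python3 -c "
from h import *
st();togo([571.9,19.4,120])"
python3 -m handwheel '[[0,0,0.004,0],[0,0,0.008,0],[0,0,0.011,0]]';python3 -c "
from h import *
st();togo([571.9,19.4,118])"
```

```text
clock: 20.68
eef_pos: [571.8, 19.4, 132.2]
eef_rot: [3.139, 0.003, 1.568]
wrist_force: [-0.0, -0.2, -1.1]
finger_gap: 66.5
20.68 [571.8  19.4 132.2] [3.139e+00 3.000e-03 1.568e+00] F [-0.  -0.2 -1.1] M [-0.02 -0.08 -0.01] gap 66.5 j6 -0.03
shift m [-0.      0.0001  0.0122]
clock: 21.05
eef_pos: [571.9, 19.4, 121.1]
eef_rot: [3.139, 0.003, 1.568]
wrist_force: [0.8, -0.1, -1.2]
finger_gap: 66.7
21.05 [571.9  19.4 121.1] [3.139e+00 3.000e-03 1.568e+00] F [ 0.8 -0.1 -1.2] M [-0.02 -0.12 -0.05] gap 66.7 j6 -0.03
shift m [-0.      0.      0.0031]
```

Over the neck with no side force. Lowering onto the pins.

```bash
python3 -m handwheel '[[0,0,0.002,0],[0,0,0.004,0],[0,0,0.0045,0]]';python3 -c "
from h import *
st()"
```

```text
clock: 21.42
eef_pos: [571.9, 19.4, 116.6]
eef_rot: [3.139, 0.003, 1.568]
wrist_force: [-0.8, -0.3, -1.5]
finger_gap: 66.8
21.43 [571.9  19.4 116.6] [3.139e+00 3.000e-03 1.568e+00] F [-0.8 -0.3 -1.5] M [ 0.   -0.02  0.02] gap 66.8 j6 -0.03
```

```bash
python3 -m handwheel '[[0,0,0.001,0],[0,0,0.002,0],[0,0,0.002,0]]';python3 -c "
from h import *
st()"
```

```text
clock: 21.8
eef_pos: [571.8, 19.4, 114.5]
eef_rot: [3.139, 0.002, 1.568]
wrist_force: [0.4, 1.2, -1.8]
finger_gap: 66.9
21.8 [571.8  19.4 114.5] [3.139e+00 2.000e-03 1.568e+00] F [ 0.4  1.2 -1.8] M [ 0.05 -0.   -0.  ] gap 66.9 j6 -0.03
```

```bash
python3 -m handwheel '[[0,0,0.001,0],[0,0,0.002,0],[0,0,0.002,0]]';python3 -c "
from h import *
st()"
```

```text
clock: 22.18
eef_pos: [571.8, 19.5, 112.4]
eef_rot: [3.139, 0.002, 1.568]
wrist_force: [-0.2, 1.2, -1.3]
finger_gap: 67.0
22.18 [571.8  19.5 112.4] [3.139e+00 2.000e-03 1.568e+00] F [-0.2  1.2 -1.3] M [ 0.06 -0.    0.02] gap 67.0 j6 -0.03
```

```bash
python3 -m handwheel '[[0,0,0.001,0],[0,0,0.0015,0],[0,0,0.0015,0]]';python3 -c "
from h import *
st()"
python3 -m handwheel '[[0,0,0.0005,0],[0,0,0.001,0],[0,0,0.001,0]]';python3 -c "
from h import *
st()"
```

```text
clock: 22.55
eef_pos: [571.8, 19.5, 110.9]
eef_rot: [3.139, 0.002, 1.568]
wrist_force: [-0.2, 0.7, -0.8]
finger_gap: 66.6
22.55 [571.8  19.5 110.9] [3.139e+00 2.000e-03 1.568e+00] F [-0.2  0.7 -0.8] M [0.04 0.02 0.01] gap 66.6 j6 -0.03
clock: 22.92
eef_pos: [571.8, 19.4, 109.8]
eef_rot: [3.14, 0.003, 1.568]
wrist_force: [0.2, 0.8, -1.3]
finger_gap: 66.8
22.93 [571.8  19.4 109.8] [3.140e+00 3.000e-03 1.568e+00] F [ 0.2  0.8 -1.3] M [0.06 0.02 0.  ] gap 66.8 j6 -0.03
```

No pin contact yet with the base about 8 mm below the pin tops, so the keyways seem to be aligned already. Continuing to see where contact comes (disc expected near TCP 105.5).

```bash
python3 -m handwheel '[[0,0,0.001,0],[0,0,0.002,0],[0,0,0.003,0],[0,0,0.003,0]]';python3 -c "
from h import *
st()"
python3 -m handwheel '[[0,0,0.001,0],[0,0,0.002,0],[0,0,0.002,0]]';python3 -c "
from h import *
st()"
```

```text
clock: 23.42
eef_pos: [571.8, 19.4, 106.7]
eef_rot: [3.14, 0.003, 1.568]
wrist_force: [0.0, 1.0, -1.0]
finger_gap: 66.6
23.43 [571.8  19.4 106.7] [3.140e+00 3.000e-03 1.568e+00] F [ 0.  1. -1.] M [ 0.09 -0.03 -0.04] gap 66.6 j6 -0.03
clock: 23.8
eef_pos: [571.9, 19.4, 104.9]
eef_rot: [3.139, 0.002, 1.568]
wrist_force: [-1.3, 1.3, 2.5]
finger_gap: 66.6
23.8 [571.9  19.4 104.9] [3.139e+00 2.000e-03 1.568e+00] F [-1.3  1.3  2.5] M [ 0.18  0.15 -0.09] gap 66.6 j6 -0.03
```

Contact came right where the flange should meet the disc. Pressing on against the spring.

```bash
python3 -m handwheel '[[0,0,0.001,0],[0,0,0.002,0],[0,0,0.003,0],[0,0,0.003,0]]';python3 -c "
from h import *
st()"
python3 -m handwheel '[[0,0,0.001,0],[0,0,0.0018,0],[0,0,0.0018,0]]';python3 -c "
from h import *
st()"
```

```text
clock: 24.3
eef_pos: [572.0, 19.4, 102.0]
eef_rot: [3.139, 0.002, 1.568]
wrist_force: [-1.3, 1.7, 4.9]
finger_gap: 66.6
24.3 [572.   19.4 102. ] [3.139e+00 2.000e-03 1.568e+00] F [-1.3  1.7  4.9] M [ 0.18  0.2  -0.07] gap 66.6 j6 -0.03
clock: 24.68
eef_pos: [572.1, 19.5, 100.3]
eef_rot: [3.139, 0.002, 1.568]
wrist_force: [-2.5, 0.5, 5.8]
finger_gap: 66.8
24.68 [572.1  19.5 100.3] [3.139e+00 2.000e-03 1.568e+00] F [-2.5  0.5  5.8] M [ 0.13  0.34 -0.01] gap 66.8 j6 -0.03
```

```bash
python3 -m handwheel '[[0,-0.0003,0.0005,0],[0,-0.0003,0.001,0],[0,-0.0003,0.0013,0]]';python3 -c "
from h import *
st()"
python3 -m handwheel '[[0,0,0.0005,0],[0,0,0.0008,0],[0,0,0.0008,0]]';python3 -c "
from h import *
st()"
```

```text
clock: 25.05
eef_pos: [572.0, 19.5, 99.7]
eef_rot: [3.138, 0.002, 1.568]
wrist_force: [-4.7, 0.5, 13.0]
finger_gap: 66.8
25.05 [572.   19.5  99.7] [3.138e+00 2.000e-03 1.568e+00] F [-4.7  0.5 13. ] M [0.13 0.84 0.01] gap 66.8 j6 -0.03
clock: 25.42
eef_pos: [572.1, 19.4, 99.7]
eef_rot: [3.137, 0.003, 1.568]
wrist_force: [-5.4, 1.7, 13.0]
finger_gap: 66.7
25.43 [572.1  19.4  99.7] [3.137e+00 3.000e-03 1.568e+00] F [-5.4  1.7 13. ] M [ 0.16  1.04 -0.07] gap 66.7 j6 -0.03
```

A hard stop at TCP 99.7 (home expected at about 99.5). Easing the side force and pressing slightly more.

```bash
python3 -m handwheel '[[0,-0.0006,0.0006,0],[0,-0.0010,0.001,0],[0,-0.0010,0.001,0],[0,-0.0010,0.001,0]]';python3 -c "
from h import *
st()
im,c=shot('wrist','w12.png');s,cs=shot('side','s12.png');t,ct=shot('top','t12.png')
g=cv2.GaussianBlur(cv2.cvtColor(im,cv2.COLOR_RGB2GRAY),(0,0),0.8).astype(np.float32)
a=np.linspace(0,6.28,60)
def ring(x,y,z,r):
  q=np.array([proj(c,[x+r*np.cos(t),y+r*np.sin(t),z]) for t in a],np.float32);return cv2.remap(g,q[:,0].copy(),q[:,1].copy(),1).ravel()
R=[]
for z in range(115,146,2):
  R.append(max((abs(np.mean(np.clip(ring(572+dx,19.8+dy,z,15)-ring(572+dx,19.8+dy,z,13),-60,60))),z,dx,dy) for dx in (-1,0,1) for dy in np.arange(-3,3.1,1)))
print(sorted(R,reverse=True)[:4])"
```

```text
clock: 25.92
eef_pos: [571.9, 19.5, 99.8]
eef_rot: [3.135, 0.003, 1.568]
wrist_force: [-0.3, 0.9, 10.2]
finger_gap: 66.9
25.93 [571.9  19.5  99.8] [3.135e+00 3.000e-03 1.568e+00] F [-0.3  0.9 10.2] M [ 0.17  0.12 -0.04] gap 66.9 j6 -0.03
[(np.float32(22.959667), 125, 0, np.float64(2.0)), (np.float32(22.581837), 123, 0, np.float64(1.0)), (np.float32(22.382927), 127, 0, np.float64(3.0)), (np.float32(21.758627), 121, 0, np.float64(0.0))]
```

```bash
python3 -m handwheel '[[0,0,0.001,0],[0,0,0.002,0],[0,0,0.002,0],[0,0,0.002,0]]';python3 -c "
from h import *
st()
a,b=[cv2.imread('pics/'+n).astype(int) for n in('top0.png','t12.png')]
d=(np.abs(a-b).sum(2)>90).astype(np.uint8);n,l,s,ce=cv2.connectedComponentsWithStats(d)
print([(s[i].tolist()) for i in range(1,n) if s[i,4]>15])"
```

```text
clock: 26.58
eef_pos: [572.1, 19.4, 99.6]
eef_rot: [3.134, 0.003, 1.568]
wrist_force: [-10.7, 0.8, 22.0]
finger_gap: 66.9
26.57 [572.1  19.4  99.6] [3.134e+00 3.000e-03 1.568e+00] F [-10.7   0.8  22. ] M [0.13 2.04 0.03] gap 66.9 j6 -0.03
[[308, 202, 10, 9, 67], [311, 203, 20, 11, 100], [296, 215, 7, 18, 86], [274, 216, 82, 161, 7051], [385, 219, 13, 13, 128], [231, 270, 16, 13, 157], [397, 270, 26, 27, 504], [494, 338, 66, 68, 1947], [312, 354, 202, 126, 11894], [515, 361, 5, 9, 17], [215, 365, 122, 101, 6118], [285, 417, 8, 17, 84], [291, 433, 7, 5, 23], [281, 437, 20, 28, 352]]
```

z moved only 0.2 mm for 12 N more, so it is a hard stop: home. I relieve the side load and keep a moderate push.

```bash
python3 -m handwheel '[[0,-0.001,0.001,0],[0,-0.0012,0.0015,0],[0,-0.0012,0.0015,0],[0,-0.0012,0.0015,0]]';python3 -c "
from h import *
st()"
```

```text
clock: 27.08
eef_pos: [571.8, 19.4, 99.7]
eef_rot: [3.131, 0.003, 1.569]
wrist_force: [-1.5, 0.3, 16.6]
finger_gap: 66.9
27.07 [571.8  19.4  99.7] [3.131e+00 3.000e-03 1.569e+00] F [-1.5  0.3 16.6] M [0.19 0.58 0.01] gap 66.9 j6 -0.03
```

```bash
python3 -c "
from h import *
st();cams.camera('side');st();print(manip.sign_off())"
```

```text
27.07 [571.8  19.4  99.7] [3.131e+00 3.000e-03 1.569e+00] F [-1.5  0.3 16.6] M [0.19 0.58 0.01] gap 66.9 j6 -0.03
27.12 [571.9  19.4  99.7] [3.131e+00 3.000e-03 1.569e+00] F [-2.6  1.  16.2] M [0.15 0.61 0.01] gap 67.1 j6 -0.03
the job is handed in; nothing more can be done
None
```

The filter is reloaded and handed in at 27.1 s of the 72 s allowed, with the gripper still holding the collar pressed home. I stood the white cartridge in the bore, slipped the disc over its spigot into the neck, then fitted the collar and pressed it down.

**Collar:** I did not have to turn it. It met no contact at pin height, so the keyways appear to have lined up with the pins by chance. It first touched at the height expected for the disc, then the spring rose to about 6 N. It stopped hard at 99.7 mm against the expected 99.5 mm for home, and moved only 0.2 mm further when I added 12 N.

**Last readings:** The push was steady at 16 N (about 7 N is needed), with 2 to 3 N of side force. The tool was tilted about 0.6°. A numerical fit of the final wrist image agreed only loosely with the collar being home, because it could not pin the height down well.

**Not confirmed by eye:** I had used all 12 pictures before fitting the collar, so I never viewed it seated; that rests on force, height and the image fit. A comparison of the top pictures before and after showed changes where the cartridge, disc, collar and arm had been. It also showed two small changes by the brush head, which I took to be the gripper or its shadow there and did not confirm.

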